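Fit the copper link and snap the cover onto the terminal box

ROBOT

A 6-joint arm with a two-finger parallel gripper is mounted at the origin on the work surface. World frame = base frame: x ahead of the robot, y to its left, z up, the work surface at z = 0. Lengths are in m, angles in rad, forces in N, time in s.
With the tool pointing down it reaches from about 0.35 to 0.85 m from the base axis. Payload 8.1 kg.
Tool frame: the origin (TCP) lies at the very end of the fingers, on their centre line; the grasp point (between the pads) lies 19 mm behind it; z points along the fingers, y is the line along which they close (so a half turn about z gives the same grasp; the last joint's range is limited). The gripper opens to 93 mm and grips with 3 to 60 N. Pads are 15 mm wide; open, the fingers measure 128 mm over their backs; the gripper's body (75 mm by 188 mm) begins 65 mm behind the grasp point.
Start: joints at [1.047, 0.13, 1.488, -0, 1.523, -0.085], TCP at [0.255, 0.543, 0.219] pointing down, gripper open.
Joint ranges: [-2.96, 2.96], [-0.89, 2.26], [0.02, 2.5], [-1.34, 4.48], [0, 2.73], [-2.66, 2.66]. Speed limits (rad/s): [2.39, 2.39, 2.79, 3.14, 3.14, 3.14].

INTERFACE

Orientations are given as a rotation vector (axis times angle).
In Python, from plant import read_state, eyes, workorder gives the robot as it stands. The module is installed in compiled form; this text tells all that it offers.
- The arm moves only by the tool play_rows, never from a script. Its argument "targets" is one flat list of numbers, 4 for each row, row after row: the shift along the tool's x, y, z in cm, then the turn about the tool's z in degrees. In form: [dx, dy, dz, roll, dx, dy, dz, roll, ...]. A call has 1 to 8 rows; each row is the pose to reach, as a shift and turn from the pose commanded when the call began, along the tool's axes at that moment; what a row does not reach only later rows make up. A row lasts 1/12 s, in which the tool goes at most 41.7 mm and 7.16 degrees, less where a joint would pass 70% of its speed; a pose out of reach is approached as far as the arm can. A call with a gripper value outside its range is refused whole. "grip" is the finger opening in cm, from 0 to 9.3, set as the call begins (left out, the last holds). The fingers move at their own pace and stop on an object; "grip_force" is the grip in N (left out, the last holds). Time passes only in rows, so rows that repeat a pose let the fingers close. It gives the time, the measured TCP pose, the force, the opening and the grip force at its end, in the units of the state.
- read_state(): the state, without advancing time (a new reading comes with each control period).
- eyes.read_camera(name): name is "scene" or "top" or "wrist"; returns a dict with "image" (480x640x3 uint8, red, green, blue), "vfov" (degrees; the focal length in pixels is half the picture's height over the tangent of half this angle, whatever the lens; pixels are square), "cx", "cy" (the principal point, pixels), "cam_to_world" (4x4, takes a point from camera to world coordinates); the wrist camera has in their place "T_tool_cam" (4x4, takes a point from camera to tool coordinates, whose origin is the TCP and whose axes are the flange's). Camera axes: x right, y up, looking along -z (the intrinsics and any distortion apply to the point x, -y, -z); pixel columns grow to the right and rows downward; lengths in m; the calibration is good to about 2 mm. A picture is of the moment at which its call begins: read the wrist's pose just before it. There is no depth.
- workorder.close_job(): hands the job in; it is judged then, once.
The state is a dict: "t": time; "q": joint angles; "dq": joint speeds; "joint_torque": joint torques, N m; "tool_pos": TCP position; "orientation": TCP orientation; "force": force on the tool from outside, world axes, zero at the start; "wrist_torque": the same for the moment, N m; "opening": finger opening in m; "gripper_force": force on a finger pad.
Only numpy, scipy, OpenCV 4.12 (cv2) and the standard library are available. Lean on these libraries where they do the work, as an engineer would, in place of code of your own. Each camera call takes 0.05 s, during which the arm holds its last target. There are 200 camera calls.

TASK

Lay the copper link flat in its white-ribbed pocket inside the open terminal box, wide head at the wide end, and let go of it. Then put the blue cover on the box, press it down until both orange clips snap over it, and keep pressing: finish while you still hold the cover and push it firmly down into its rubber seal. Leave the other things on the bench where they are.

Things in the scene. Friction and masses are not known exactly. Their poses are not given: they have to be found in the camera images.
- box: Grey open-topped terminal box screwed to the bench (cannot move): 112 x 100 mm outside (x by y), 104 x 92 mm inside. Origin: centre of its underside, on the bench, z up. Heights above it: floor inside 20 mm, wall rim 46 mm, top of the black rubber seal on the rim 52 mm. An orange sprung clip, 26 mm wide, stands at the middle of each 112 mm side (y = +-50 to 60 mm).
- pocket (a point): Centre of the link's pocket, on the floor of the box, 20 mm above the bench: the link's origin goes here, its x axis along the box's +x. White ribs 8 mm high leave about 1.8 mm play round the link. From x = -25 to +25 mm nothing stands beside the stem, so fingers fit (free to the walls at y = +-46 mm).
- pocket_head (a point): Point on the pocket floor 33 mm along the box's +x from pocket, at the wide end: where the middle of the link's wide head goes.
- link: Flat copper link, loose, 90 mm long, 6 mm thick, 90 g (more or less): a stem 18 mm wide from x = -45 to +21 mm and a wide head 34 mm wide from x = +21 to +45 mm. Origin: mid-length, on its underside; centre of mass near x = +6 mm. Grip it across the stem (along its y) near the origin.
- link_head (a point): Middle of the link's wide head, on its underside, 33 mm along the link's +x from its origin.
- seat (a point): Point on the box's axis, 37 mm above its origin. The cover's origin is here, its x axis along the box's (either way round), just as the clips snap. Pressing down, the tabs meet the clips about 10 mm above this; the push climbs to some 8 to 13 N, then suddenly drops at the snap; beyond it the seal resists, 3 N per mm, to a stop 3 mm below (about 12 N).
- cover: Blue clip cover, loose, about 120 g: plate 112 x 100 mm (x by y), 6 mm thick, underside 14 mm and top 20 mm above the origin; below it a locating plug, 101 x 89.4 mm, 14 mm deep, rounded at the foot; on top a grip rib. Origin: centre of the plug's underside (on the bench at the start). Same either way round.
- rib (a point): Middle of the top of the cover's grip rib, 44 mm above the cover's origin. The rib is 70 mm long in the cover's x, 12 mm wide in y and rises 24 mm from the plate. At the middle of each 112 mm edge the plate has a clip tab, 30 mm wide, 2.5 mm thick, out to y = +-53.5 mm, its top level with the plate.
- seal (a joint): How far the rubber seal is squashed, m: 0 free, 0.004 at its stop; 3 N per mm. The clips alone keep it at about 0.001.
- clip_left (a joint): How far the clip on the box's +y side is sprung outward, m: 0 home, about 0.0035 as the cover's tab passes its nose, at most 0.007. Nose: flat underside 57 mm above the box's origin, reaching 3.5 mm over the cover's tab; a ramp, 25 degrees off vertical, leads in from 71 mm.
- clip_right (a joint): The same for the clip on the box's -y side.
- steel_bar: Bystander: plain grey steel bar 80 x 22 x 6 mm, not the link; leave it.
- screwdriver: Bystander: red-handled screwdriver 200 mm long.
- wrench: Bystander: wrench 180 mm long.
- mug: Bystander: blue mug 80 mm across, 90 mm high.
- spray_can: Bystander: yellow can 64 mm across, 170 mm high.
- grinding_disc: Bystander: brown grinding disc 115 mm across, 6 mm thick, lying flat.
There are look-alikes about, which are no part of the job. Of the things that look like the link, the middle-sized one is meant. Several things have the shape of the cover; the one meant has the colours described above.

How it is judged:
On the way, in this order (a step that is already met when the one before it is completed fails the run):
1. the link lies flat in its pocket, head at the wide end, and the fingers have let go of it (horizontal distance between link_head and pocket_head below 0.005 m and horizontal distance between link and pocket below 0.005 m and z of link in the frame of pocket below 0.0025 m and angle between link's own z axis and vertical below 0.06 rad and contact force between the fingers and link below 0.05 N), for 0.2 s.
2. the cover is pressed down past both clips, and they have sprung back over it (z of cover in the frame of box below 0.0385 m and horizontal distance between cover and box below 0.004 m and angle between cover's own z axis and vertical below 0.06 rad and angle between the x axis of cover and the x axis of box, either way round below 0.08 rad and value of joint each of clip_left, clip_right below 0.0015 m), for 0.1 s.
At the end, for the whole second after the job is handed in: Link flat in its pocket, right way round (5 mm). Cover level, within 4 mm, snapped under both clips (each within 1.5 mm of home), with the robot's fingers still on it, pushing it so that the seal is squashed by more than 1.8 mm (about 5 N) through the last second (all of step 2 and horizontal distance between link_head and pocket_head below 0.005 m and horizontal distance between link and pocket below 0.005 m and z of link in the frame of pocket below 0.0025 m and angle between link's own z axis and vertical below 0.06 rad and value of joint seal above 0.0018 m and contact force between the fingers and cover above 2 N and linear speed of cover below 0.02 m/s); the arm keeps its last pose, push and grip.
It fails at once if a bystander is moved by more than 40 mm (distance of any of steel_bar, screwdriver, wrench, mug, spray_can, grinding_disc from where it was at the start of the episode above 0.04 m).
It also fails if it takes over 64 s, if anything falls off the work surface, if the arm or the gripper's body presses on something with over 40 N, if the wrist force passes 120 N, or if a joint passes its speed limit or range.

## Working session

There is one attempt and no reset: what is moved stays moved. The work goes in short steps, Python scripts to look and compute and a tool call to move; the robot and the scene stay as the last step left them, time stands still between calls to the robot, and variables do not carry over. Pictures are saved under pics/ and viewed, at most 10 in all, crops included, and the job is handed in when it is done.

Besides the shell and the picture viewer there is one more tool, called after ">>>" by a JSON object that holds its "name" and its "arguments", one argument or row to a line. play_rows: Moves the arm, as the interface text tells. Its arguments: {"type":"object","properties":{"targets":{"type":"array"},"grip":{"type":"number"},"grip_force":{"type":"number"}},"required":["targets"]}

```bash
mkdir -p pics; python3 - <<'E'
from plant import read_state, eyes
import cv2,numpy as np,pickle
s=read_state();print({k:np.round(v,4).tolist() for k,v in s.items()})
d={}
for n in ["scene","top","wrist"]:
    c=eyes.read_camera(n);d[n]=c;cv2.imwrite(f"pics/{n}0.png",c["image"][:,:,::-1])
    print(n,c.keys(),{k:np.round(v,4).tolist() for k,v in c.items() if k!="image"})
pickle.dump(d,open("d0.pkl","wb"))
E
```

```text
{'t': 0.0, 'q': [1.0466, 0.1312, 1.4893, -0.0, 1.523, -0.0854], 'dq': [-0.0001, -0.0002, 0.0008, 0.0011, -0.0002, -0.0007], 'joint_torque': [-0.0009, -55.9874, -49.174, 0.0765, 0.0364, -0.0001], 'tool_pos': [0.2546, 0.5427, 0.2176], 'orientation': [-0.6837, -3.0658, 0.0027], 'force': [0.8784, -0.1365, -0.893], 'wrist_torque': [-0.0307, 0.012, -0.0088], 'gripper_force': 0.0, 'opening': 0.0931}
scene dict_keys(['image', 'vfov', 'cx', 'cy', 'cam_to_world']) {'vfov': 51.8979, 'cx': 308.8211, 'cy': 242.4206, 'cam_to_world': [[0.6125, -0.6151, 0.4965, 1.1578], [0.7903, 0.4669, -0.3967, -0.4533], [0.0122, 0.6354, 0.7721, 0.9837], [0.0, 0.0, 0.0, 1.0]]}
top dict_keys(['image', 'vfov', 'cx', 'cy', 'cam_to_world']) {'vfov': 52.2395, 'cx': 321.5218, 'cy': 245.5409, 'cam_to_world': [[0.0252, 0.9921, -0.1231, 0.4499], [-0.9997, 0.0256, 0.0018, -0.0113], [0.0049, 0.123, 0.9924, 1.1339], [0.0, 0.0, 0.0, 1.0]]}
wrist dict_keys(['image', 'vfov', 'cx', 'cy', 'T_tool_cam']) {'vfov': 65.3255, 'cx': 321.0853, 'cy': 241.4495, 'T_tool_cam': [[0.0007, 0.9531, 0.3026, 0.0858], [1.0, -0.0007, -0.0003, 0.001], [-0.0001, 0.3026, -0.9531, -0.1659], [0.0, 0.0, 0.0, 1.0]]}
```

View pics/top0.png

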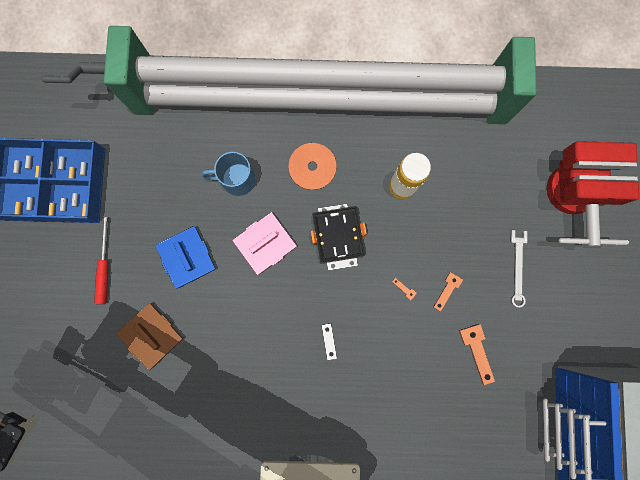

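View pics/scene0.png

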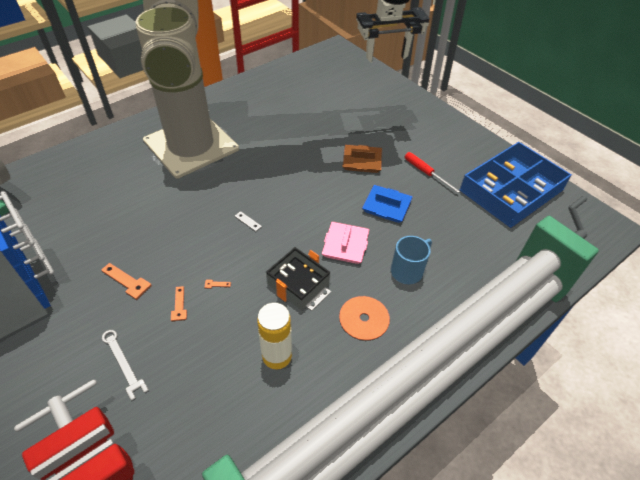

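The top view shows the link at about (448,291), the blue cover at (186,257) and the box at (339,236), with its clips left and right, so its x axis runs roughly up and down the image. The scene view agrees. Next: coarse positions and an enlarged crop of the box.

```bash
cat > h.py <<'E'
import numpy as np,cv2
from scipy.spatial.transform import Rotation as R
def cam(c,s=None):
    T=np.array(c["cam_to_world"]) if "cam_to_world" in c else tool(s)@np.array(c["T_tool_cam"])
    return T,240/np.tan(np.radians(c["vfov"])/2),c["cx"],c["cy"]
def tool(s):
    T=np.eye(4);T[:3,:3]=R.from_rotvec(s["orientation"]).as_matrix();T[:3,3]=s["tool_pos"];return T
def px2w(c,uv,z,s=None):
    T,f,cx,cy=cam(c,s);uv=np.atleast_2d(np.asarray(uv,float))
    d=np.c_[(uv[:,0]-cx)/f,-(uv[:,1]-cy)/f,-np.ones(len(uv))]@T[:3,:3].T
    o=T[:3,3];return o+d*((z-o[2])/d[:,2])[:,None]
def w2px(c,p,s=None):
    T,f,cx,cy=cam(c,s);q=(np.atleast_2d(p)-T[:3,3])@T[:3,:3]
    return np.c_[cx-f*q[:,0]/q[:,2],cy+f*q[:,1]/q[:,2]]
def mask(img,lo,hi):
    return cv2.inRange(cv2.cvtColor(img,cv2.COLOR_RGB2HSV),np.array(lo),np.array(hi))
def blobs(m,amin=60):
    cs,_=cv2.findContours(m,cv2.RETR_EXTERNAL,cv2.CHAIN_APPROX_NONE)
    return sorted([c[:,0,:] for c in cs if cv2.contourArea(c)>amin],key=lambda c:-cv2.contourArea(c))
E
python3 - <<'E'
from h import *;import pickle
c=pickle.load(open("d0.pkl","rb"))["top"];im=c["image"]
for name,lo,hi,z in [("orange",(3,110,100),(18,255,255),.006),("blue",(105,150,80),(125,255,255),.02)]:
    for b in blobs(mask(im,lo,hi)):
        w=px2w(c,b,z)[:,:2].astype(np.float32);r=cv2.minAreaRect(w*1000)
        print(name,b.mean(0).round(),np.round(r[0],1),np.round(r[1],1),round(r[2],1))
print(px2w(c,[[315,237],[364,229]],.057).round(3), px2w(c,[(339,236)],.046).round(3))
cv2.imwrite("pics/boxcrop.png",cv2.resize(im[190:280,290:390,::-1],None,fx=6,fy=6,interpolation=cv2.INTER_CUBIC))
E
```

```text
orange [312. 166.] [779.5  14. ] [112.3 112.4] 47.1
orange [478. 353.] [ 350.6 -376.9] [130.8  49.8] 20.2
orange [158. 330.] [392.1 354.1] [112.4  54. ] 47.1
orange [147. 350.] [340.8 378.2] [76.9 51.4] 50.4
orange [447. 291.] [ 489.8 -302.4] [34.3 90.5] 59.0
orange [404. 289.] [ 495.8 -203.2] [60.  22.7] 53.6
blue [ 56. 186.] [726. 625.] [246.6 194.6] 90.0
blue [588. 419.] [ 207.3 -597.4] [113.6 227.2] 90.0
blue [185. 257.] [554.2 298.2] [110.9 105.8] 28.4
blue [615. 432.] [ 195.6 -668. ] [203.5  21.2] 0.0
blue [580. 445.] [ 166.5 -587.8] [ 16.9 103.2] 89.9
blue [560. 379.] [ 302.  -549.8] [20.1 44.9] 87.9
blue [565. 424.] [ 201.7 -556.2] [13.2 57.4] 87.9
blue [563. 473.] [ 105.8 -549.5] [19.6 30.2] 88.0
[[ 0.602  0.002  0.057]
 [ 0.623 -0.107  0.057]] [[ 0.607 -0.052  0.046]]
```

View pics/boxcrop.png

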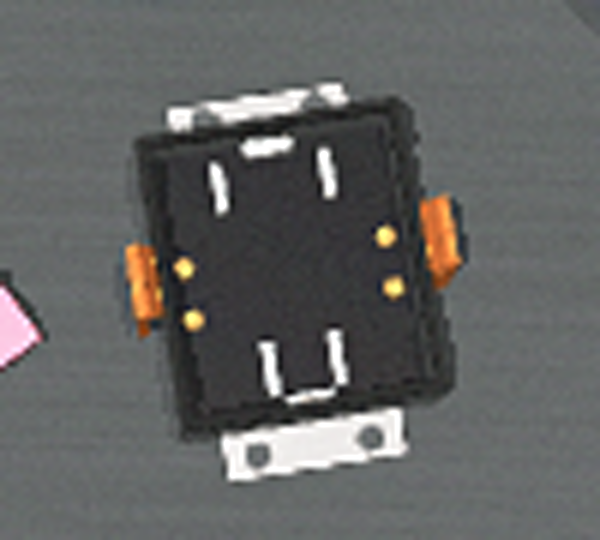

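```bash
cat >> h.py <<'E'
def go(s,p,yaw):
    T=tool(s);d=T[:3,:3].T@(np.array(p)-T[:3,3])*100
    y=np.degrees(np.arctan2(T[1,0],T[0,0]));r=-((yaw-y+180)%360-180)
    print("yaw",round(y,2),"shift cm",d.round(2),"roll",round(r,2))
E
python3 - <<'E'
from h import *;from plant import read_state
go(read_state(),(0.554,0.298,0.20),205)
E
```

```text
yaw 154.86 shift cm [-37.5   -9.44   1.79] roll -50.14
```

>>> {"name": "play_rows", "arguments": {
  "targets": [-37.5, -9.4, 1.8, -50, -37.5, -9.4, 1.8, -50, -37.5, -9.4, 1.8, -50, -37.5, -9.4, 1.8, -50, -37.5, -9.4, 1.8, -50, -37.5, -9.4, 1.8, -50, -37.5, -9.4, 1.8, -50, -37.5, -9.4, 1.8, -50]
}}

```text
t: 0.82
tool_pos: [0.5, 0.3428, 0.2037]
orientation: [0.687, -3.065, -0.0]
force: [0.5, 0.2, -0.4]
opening: 0.0932
gripper_force: 0.0
```

>>> {"name": "play_rows", "arguments": {
  "targets": [0, 0, 0, 0, 0, 0, 0, 0, 0, 0, 0, 0, 0, 0, 0, 0]
}}

```text
t: 1.15
tool_pos: [0.4982, 0.345, 0.2038]
orientation: [0.677, -3.067, -0.0]
force: [-0.5, 0.8, -0.8]
opening: 0.0929
gripper_force: 0.0
```

```bash
python3 - <<'E'
from h import *;from plant import read_state,eyes
s=read_state();c=eyes.read_camera("wrist");im=c["image"]
cv2.imwrite("pics/cov1.png",im[:,:,::-1]);import pickle;pickle.dump((s,c),open("cov.pkl","wb"))
print(s["t"],s["tool_pos"],np.abs(s["dq"]).max())
go(s,(0.554,0.298,0.20),205);go(s,(0.611,-0.052,0.20),190.5)
for b in blobs(mask(im,(105,150,40),(125,255,255)),1000):
    for z in (.014,.02):
        r=cv2.minAreaRect(px2w(c,b,z,s)[:,:2].astype(np.float32)*1000);print(b.mean(0).round(),z,np.round(r[0],1),np.round(r[1],1),round(r[2],1))
E
```

```text
1.15 [0.49818919 0.34499146 0.20383314] 0.014550860219842915
yaw -155.12 shift cm [-3.09 -6.61  0.38] roll -0.12
yaw -155.12 shift cm [  6.47 -40.76   0.37] roll 14.38
[260. 248.] 0.014 [554.7 300.4] [114.  108.4] 28.6
[260. 248.] 0.02 [552.4 300.6] [112.  106.6] 28.6
[424. 441.] 0.014 [703.4 567.8] [ 66.7 169.4] 24.9
[424. 441.] 0.02 [698.7 563.5] [ 65.5 166.5] 24.9
```

View pics/cov1.png

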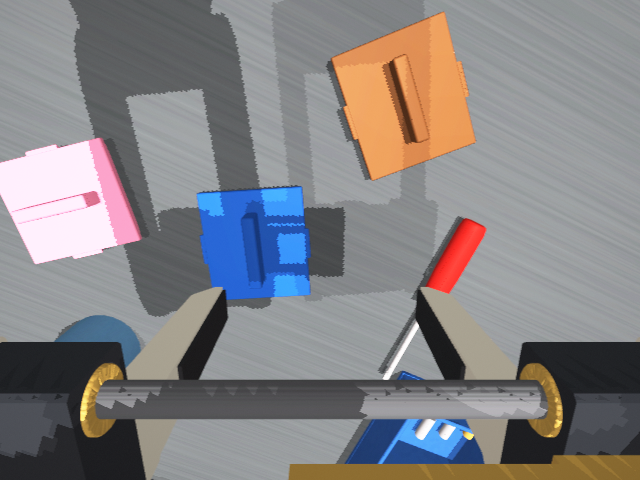

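The cover fits the 112 × 107 mm outline at (0.5525, 0.3005) with yaw 28.6°. It sits at about (255,243) in the wrist view. Next, look at the box.

>>> {"name": "play_rows", "arguments": {
  "targets": [2.6, -10, 0, 4, 5.2, -20, 0, 7, 8, -30, 0, 11, 10.3, -39.8, 0.3, 14, 10.3, -39.8, 0.3, 14, 10.3, -39.8, 0.3, 14, 10.3, -39.8, 0.3, 14, 10.3, -39.8, 0.3, 14]
}}

```text
t: 1.87
tool_pos: [0.5587, 0.0158, 0.2022]
orientation: [-0.301, 3.126, -0.0]
force: [1.2, -0.3, -0.4]
opening: 0.0929
gripper_force: 0.0
```

```bash
python3 - <<'E'
from h import *;from plant import read_state
go(read_state(),(0.572,-0.059,0.20),190.5)
E
```

```text
yaw -169.02 shift cm [ 0.12 -7.6   0.22] roll 0.48
```

>>> {"name": "play_rows", "arguments": {
  "targets": [0, -7.6, 0, 0, 0, -7.6, 0, 0, 0, -7.6, 0, 0, 0, -7.6, 0, 0, 0, -7.6, 0, 0]
}}

```text
t: 2.28
tool_pos: [0.5731, -0.057, 0.2018]
orientation: [-0.298, 3.127, 0.001]
force: [1.0, 0.3, -0.4]
opening: 0.0928
gripper_force: 0.0
```

```bash
python3 - <<'E'
from h import *;from plant import read_state,eyes
s=read_state();c=eyes.read_camera("wrist");im=c["image"]
cv2.imwrite("pics/box1.png",im[:,:,::-1]);import pickle;pickle.dump((s,c),open("box.pkl","wb"))
print(s["t"],s["tool_pos"],np.abs(s["dq"]).max())
for n,lo,hi,z in [("or",(3,150,100),(18,255,255),.07),("white",(0,0,170),(180,60,255),.028)]:
  for b in blobs(mask(im,lo,hi),60):
    w=px2w(c,b,z,s)[:,:2]*1000
    r=cv2.minAreaRect(w.astype(np.float32));print(n,b.mean(0).round(),np.round(r[0],1),np.round(r[1],1),round(r[2],1))
go(s,(0.4898,-0.3024,0.20),149)
E
```

```text
2.2833 [ 0.57308399 -0.05700772  0.20183836] 0.021846623231154324
or [260. 264.] [ 611.8 -101.4] [45.  11.1] 8.4
or [382. 264.] [591.8   2.6] [44.6 11.6] 10.9
or [81. 73.] [ 492.6 -250.8] [13.7 75.8] 72.8
or [344. 358.] [693. -11.] [24.7 80.5] 19.6
white [488. 304.] [618.9 131.6] [172.7 124.4] 38.2
white [161. 345.] [ 712.9 -194.4] [ 64.3 138.3] 68.0
white [338. 188.] [540.9 -44. ] [16.4 98.8] 10.9
white [392.  19.] [401.1 -31.2] [26.9 20.6] 10.9
white [127. 408.] [ 826.2 -225.1] [19. 68.] 10.9
white [322. 303.] [658.3 -38.5] [ 7.8 19.1] 10.9
white [536. 179.] [500.3 128.7] [101.    3.2] 89.7
white [336. 222.] [574.5 -41.4] [20.4  4.7] 11.7
white [308. 222.] [579.3 -66.7] [20.3  3.8] 10.4
white [197.  97.] [ 489.2 -180.5] [ 5.7 18.7] 7.6
white [301. 291.] [649.9 -61.4] [19.6  5. ] 10.1
white [342. 291.] [642.1 -20.9] [19.6  4. ] 11.8
white [557. 171.] [489.3 142.5] [ 3.4 55.8] 0.9
yaw -169.1 shift cm [ 12.82 -22.52   0.17] roll 41.9
```

View pics/box1.png

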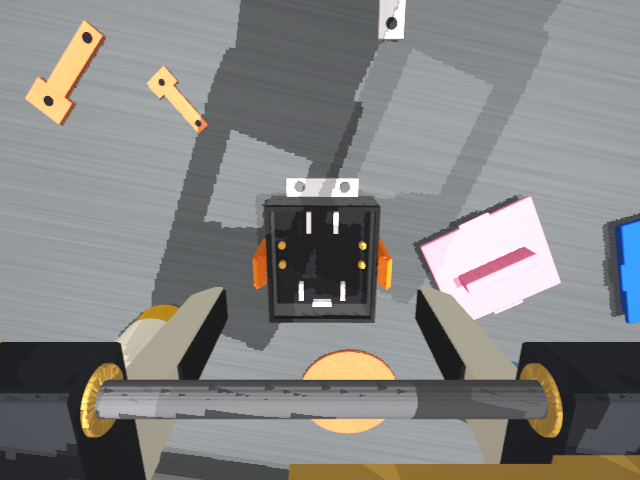

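Ribs: the narrow pair is at about (322,222) and the wide pair at (322,291). That puts the pocket centre at about (0.6114, −0.0476), with yaw 10.6° and the wide end toward world +x. Next, the link.

>>> {"name": "play_rows", "arguments": {
  "targets": [15.8, -19.9, 0.2, 42, 15.8, -19.9, 0.2, 42, 15.8, -19.9, 0.2, 42, 15.8, -19.9, 0.2, 42, 15.8, -19.9, 0.2, 42, 15.8, -19.9, 0.2, 42, 15.8, -19.9, 0.2, 42, 15.8, -19.9, 0.2, 42]
}}

```text
t: 3.0
tool_pos: [0.455, -0.284, 0.1999]
orientation: [0.845, 3.026, -0.0]
force: [0.1, 0.8, -0.1]
opening: 0.0927
gripper_force: 0.0
```

>>> {"name": "play_rows", "arguments": {
  "targets": [0, 0, 0, 0, 0, 0, 0, 0]
}}

```text
t: 3.17
tool_pos: [0.4565, -0.2816, 0.1998]
orientation: [0.838, 3.028, 0.001]
force: [-0.4, 0.2, -0.6]
opening: 0.0928
gripper_force: 0.0
```

```bash
python3 - <<'E'
from h import *;from plant import read_state,eyes
import pickle
s=read_state();c=eyes.read_camera("wrist");im=c["image"]
cv2.imwrite("pics/link1.png",im[:,:,::-1]);pickle.dump((s,c),open("link.pkl","wb"))
print(s["t"],s["tool_pos"],np.abs(s["dq"]).max())
def orange(c,s,z,amin=200):
  for b in blobs(mask(c["image"],(3,90,100),(20,255,255)),amin):
    w=px2w(c,b,z,s)[:,:2]*1000
    r=cv2.minAreaRect(w.astype(np.float32));print(b.mean(0).round(),np.round(r[0],1),np.round(r[1],1),round(r[2],1))
orange(c,s,.006); 
s0,c0=pickle.load(open("box.pkl","rb"));print("boxview");orange(c0,s0,.006)
m=mask(c0["image"],(0,0,0),(180,255,50));m[:, :245]=0;m[:,400:]=0;m[:185]=0;m[330:]=0
for b in blobs(cv2.morphologyEx(m,cv2.MORPH_OPEN,np.ones((9,9))),1000):
  for z in (.046,.052):
    r=cv2.minAreaRect(px2w(c0,b,z,s0)[:,:2].astype(np.float32)*1000);print("rim",b.min(0),b.max(0),z,np.round(r[0],1),np.round(r[1],1),round(r[2],1))
E
```

```text
3.1667 [ 0.45654793 -0.2816009   0.19983978] 0.00838244466406261
[467. 470.] [ 827.6 -291.9] [442.2  38.9] 59.1
[196. 180.] [ 349.4 -373.9] [131.5  51.6] 18.9
[320. 252.] [ 488.9 -300.4] [34.7 91.1] 59.1
[ 98. 400.] [ 516.1 -616.8] [ 41.4 112.5] 42.0
[546. 399.] [ 781.7 -173.9] [ 41.3 112.3] 76.1
[407. 206.] [ 495.6 -202.6] [61.5 23.3] 49.7
[575. 276.] [647.7 -86.2] [88.6 20.3] 27.5
boxview
[467. 470.] [859.4 184.2] [ 39.1 445.9] 10.9
[66. 74.] [ 489.3 -299.8] [37.  91.2] 59.7
[348. 368.] [739.2   8.8] [ 39.8 106.8] 10.9
[544. 400.] [745.6 242.5] [113.2  40.8] 29.0
[177.  99.] [ 495.1 -200.2] [60.8 23.3] 54.1
[ 97. 399.] [ 843.9 -267.3] [ 41.3 113.1] 83.8
[348. 424.] [823.9  25.2] [19.4 87.1] 10.9
[260. 264.] [ 637.7 -108.3] [55.7 14.5] 8.4
[385. 267.] [614.2  19.2] [55.4 15.2] 11.5
rim [276 206] [360 302] 0.046 [604.  -52.9] [93.1 76.7] 10.7
rim [276 206] [360 302] 0.052 [601.8 -53.2] [91.4 75.2] 10.7
```

```bash
python3 - <<'E'
from h import *;from plant import read_state
go(read_state(),(0.4923,-0.3025,0.02),149.1)
E
```

```text
yaw 149.08 shift cm [-4.14  0.04 17.98] roll -0.02
```

>>> {"name": "play_rows", "arguments": {
  "targets": [-2, 0, 4, 0, -4.1, 0, 8, 0, -4.1, 0, 12, 0, -4.1, 0, 15, 0, -4.1, 0, 18, 0, -4.1, 0, 18, 0, -4.1, 0, 18, 0, -4.1, 0, 18, 0],
  "grip": 5
}}

```text
t: 3.88
tool_pos: [0.4922, -0.3047, 0.0219]
orientation: [0.84, 3.025, -0.001]
force: [-0.4, 0.5, 0.9]
opening: 0.0509
gripper_force: 0.0
```

```bash
python3 - <<'E'
from h import *;from plant import read_state
s=read_state();print(s["opening"],s["force"]);go(s,(0.4923,-0.3025,0.003),149.1)
E
```

```text
0.05088421110834905 [-0.44232994  0.51313961  0.93599348]
yaw 148.96 shift cm [0.11 0.19 1.89] roll -0.14
```

>>> {"name": "play_rows", "arguments": {
  "targets": [0, 0, 0.8, 0, 0, 0, 1.4, 0, 0, 0, 1.8, 0, 0, 0, 1.8, 0]
}}

```text
t: 4.22
tool_pos: [0.4903, -0.3046, 0.0014]
orientation: [-0.843, -3.026, -0.0]
force: [-0.1, -0.5, -0.5]
opening: 0.0502
gripper_force: 0.0
```

>>> {"name": "play_rows", "arguments": {
  "targets": [0, 0, 0, 0, 0, 0, 0, 0, 0, 0, 0, 0, 0, 0, 0, 0, 0, 0, 0, 0, 0, 0, 0, 0],
  "grip": 1,
  "grip_force": 25
}}

```text
t: 4.72
tool_pos: [0.4907, -0.3049, 0.002]
orientation: [0.843, 3.026, -0.0]
force: [0.6, 0.5, 0.2]
opening: 0.0173
gripper_force: 25.0
```

>>> {"name": "play_rows", "arguments": {
  "targets": [0, 0, 0, 0, 0, 0, 0, 0]
}}

```text
t: 4.88
tool_pos: [0.4907, -0.3049, 0.002]
orientation: [0.843, 3.026, -0.0]
force: [0.4, 0.2, 1.1]
opening: 0.0173
gripper_force: 25.0
```

>>> {"name": "play_rows", "arguments": {
  "targets": [0, 0, -3, 0, 0, 0, -6, 0, 0, 0, -10, 0, 0, 0, -12, 0, 0, 0, -12, 0, 0, 0, -12, 0]
}}

```text
t: 5.38
tool_pos: [0.4916, -0.3056, 0.1235]
orientation: [0.842, 3.023, -0.002]
force: [-0.1, -0.1, -1.7]
opening: 0.0173
gripper_force: 25.0
```

```bash
python3 - <<'E'
from h import *;from plant import read_state
s=read_state();print(s["opening"],s["force"],s["tool_pos"]);go(s,(0.6154,-0.0469,0.12),190.57)
E
```

```text
0.017334926382057584 [-0.05829477 -0.12001473 -1.70221908] [ 0.49156846 -0.30555797  0.12346002]
yaw 148.86 shift cm [ 2.78 28.54  0.32] roll -41.71
```

>>> {"name": "play_rows", "arguments": {
  "targets": [0.4, 4, 0, -6, 0.8, 8, 0, -12, 1.2, 12, 0, -18, 1.6, 16, 0, -24, 2, 20, 0, -30, 2.4, 24, 0.1, -36, 2.8, 28.5, 0.3, -41.7, 2.8, 28.5, 0.3, -41.7]
}}

```text
t: 6.05
tool_pos: [0.6143, -0.0396, 0.1158]
orientation: [0.306, -3.124, -0.005]
force: [0.4, 0.0, -1.5]
opening: 0.0172
gripper_force: 25.0
```

>>> {"name": "play_rows", "arguments": {
  "targets": [0, 0, 0, 0, 0, 0, 0, 0, 0, 0, 0, 0]
}}

```text
t: 6.3
tool_pos: [0.6128, -0.0473, 0.1173]
orientation: [0.286, -3.126, -0.0]
force: [0.9, -0.5, -1.4]
opening: 0.0176
gripper_force: 25.0
```

```bash
python3 - <<'E'
from h import *;from plant import read_state,eyes
import pickle
s=read_state();c=eyes.read_camera("wrist");im=c["image"]
cv2.imwrite("pics/hold1.png",im[:,:,::-1]);pickle.dump((s,c),open("hold.pkl","wb"))
print(s["t"],s["tool_pos"],s["opening"],np.abs(s["dq"]).max());go(s,(0.6154,-0.0469,0.12),190.57)
E
```

```text
6.3 [ 0.61280177 -0.04734223  0.1173155 ] 0.017591591125288613 0.015130637296517348
yaw -169.53 shift cm [-0.26 -0.   -0.27] roll -0.1
```

View pics/hold1.png

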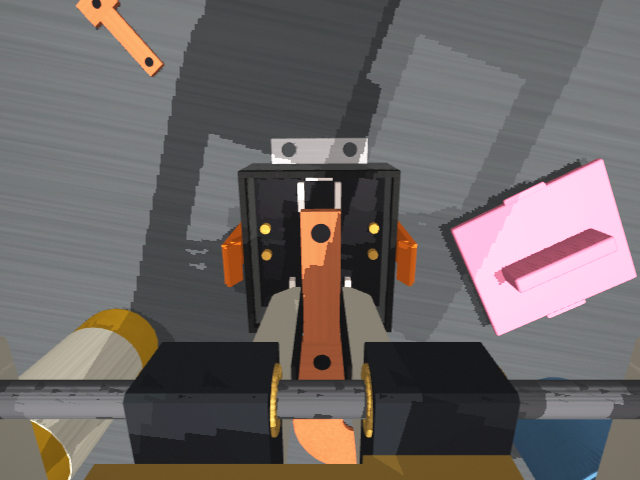

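```bash
python3 - <<'E'
from h import *;import pickle
s,c=pickle.load(open("hold.pkl","rb"))
T=tool(s);im=c["image"]
m=mask(im,(3,90,60),(20,255,255));m[:,:295]=0;m[:,350:]=0;m[:195]=0;m[378:]=0
b=blobs(m,500)[0];print(b.min(0),b.max(0))
def tl(uv,zt): # pixel onto tool plane z=zt
    p=px2w(c,uv,s["tool_pos"][2]-zt,s);return (p-T[:3,3])@T[:3,:3]*1000
print("tail edge",tl([[301,209],[340,209]],-.004).round(1))
for v in (215,260,300,340):
    u=b[b[:,1]==v,0];print(v,tl([[u.min(),v],[u.max()+1,v]],-.004)[:,:2].round(1).tolist())
m=mask(im,(0,0,120),(180,60,255));m[:,:285]=0;m[:,360:]=0;m[:172]=0;m[300:]=0
for b in blobs(m,10):
    print("white",b.min(0),b.max(0),px2w(c,[b.min(0),b.max(0)],.028,s).round(4)[:,:2].tolist())
E
```

```text
[298 209] [344 377]
tail edge [[48.6 -7.5 -3.9]
 [48.6  9.8 -3.9]]
215 [[45.9, -7.9], [45.9, 10.3]]
260 [[24.6, -7.8], [24.6, 10.6]]
300 [[4.3, -7.2], [4.3, 10.5]]
340 [[-17.5, -8.0], [-17.5, 11.3]]
white [343 277] [359 299] [[0.6324, -0.0258], [0.6478, -0.0104]]
white [285 277] [299 299] [[0.6402, -0.0678], [0.656, -0.0547]]
white [297 182] [304 211] [[0.5696, -0.0705], [0.5887, -0.0624]]
white [335 182] [340 208] [[0.5649, -0.0451], [0.582, -0.0382]]
white [305 178] [332 180] [[0.5659, -0.0656], [0.5639, -0.0474]]
```

>>> {"name": "play_rows", "arguments": {
  "targets": [-0.2, -0.1, 2, 0, -0.2, -0.1, 4, 0, -0.2, -0.1, 6, 0, -0.2, -0.1, 7, 0, -0.2, -0.1, 7, 0, -0.2, -0.1, 7, 0]
}}

```text
t: 6.85
tool_pos: [0.6155, -0.0478, 0.0485]
orientation: [0.287, -3.127, -0.0]
force: [0.4, 0.9, 0.1]
opening: 0.0175
gripper_force: 25.0
```

```bash
python3 - <<'E'
from h import *;from plant import read_state,eyes
import pickle
s=read_state();c=eyes.read_camera("wrist");im=c["image"]
pickle.dump((s,c),open("hold2.pkl","wb"))
print(s["t"],s["tool_pos"],s["force"],s["opening"],np.abs(s["dq"]).max());go(s,(0.6152,-0.0481,0.045),190.57)
cv2.imwrite("pics/hold2.png",cv2.resize(im[120:390,160:480,::-1],None,fx=2.2,fy=2.2,interpolation=cv2.INTER_CUBIC))
E
```

```text
6.85 [ 0.61551723 -0.04780979  0.04854179] [0.44644035 0.91993449 0.08361977] 0.017516838265393016 0.032801424855272515
yaw -169.52 shift cm [ 0.04 -0.02  0.35] roll -0.09
```

View pics/hold2.png

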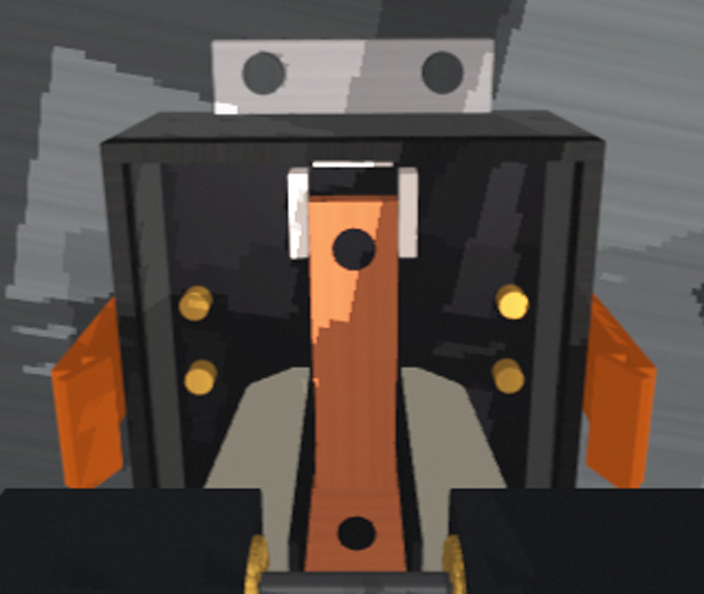

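```bash
python3 - <<'E'
from h import *;import pickle
s,c=pickle.load(open("hold2.pkl","rb"));T=tool(s)
f=lambda uv,z:((px2w(c,uv,z,s)-T[:3,3])@T[:3,:3]*1000).round(1)[:,:2].tolist()
k=lambda l:[(160+a/2.2,120+b/2.2) for a,b in l]
z=s["tool_pos"][2]+.004
print("tail corners",f(k([(309,196),(397,195)]),z))
print("stop top edges",f(k([(352,161),(352,168)]),.028))
print("rib tops outer(far) corners",f(k([(288,168),(417,168)]),.028))
print("rib near ends",f(k([(300,258),(407,258)]),.028))
E
```

```text
tail corners [[48.6, -7.7], [48.8, 10.0]]
stop top edges [[51.3, 0.9], [49.6, 0.9]]
rib tops outer(far) corners [[49.6, -13.8], [49.7, 15.7]]
rib near ends [[28.1, -11.4], [28.1, 13.9]]
```

>>> {"name": "play_rows", "arguments": {
  "targets": [-0.06, 0, 0.8, 0, -0.06, 0, 1.5, 0, -0.06, 0, 2.0, 0, -0.06, 0, 2.4, 0, -0.06, 0, 2.4, 0, -0.06, 0, 2.4, 0]
}}

```text
t: 7.4
tool_pos: [0.6172, -0.0468, 0.0256]
orientation: [-0.289, 3.127, -0.0]
force: [-2.4, 0.5, 6.1]
opening: 0.0178
gripper_force: 25.0
```

>>> {"name": "play_rows", "arguments": {
  "targets": [0, 0, 0.15, 0, 0, 0, 0.2, 0, 0, 0, 0.2, 0]
}}

```text
t: 7.65
tool_pos: [0.6174, -0.0468, 0.0253]
orientation: [-0.29, 3.127, -0.0]
force: [-8.9, 1.9, 19.3]
opening: 0.0173
gripper_force: 25.1
```

>>> {"name": "play_rows", "arguments": {
  "targets": [0, 0, -0.4, 0, 0, 0, -0.4, 0, 0, 0, -0.4, 0]
}}

```text
t: 7.9
tool_pos: [0.6168, -0.0468, 0.0267]
orientation: [-0.289, 3.128, -0.0]
force: [0.0, 0.1, -0.7]
opening: 0.0179
gripper_force: 25.0
```

```bash
python3 - <<'E'
from h import *;from plant import read_state,eyes
import pickle
s=read_state();c=eyes.read_camera("wrist");im=c["image"]
pickle.dump((s,c),open("hold3.pkl","wb"))
print(s["t"],s["tool_pos"],s["force"],s["opening"]);go(s,(0.6152,-0.0481,0.045),190.57)
cv2.imwrite("pics/hold3.png",cv2.resize(im[150:390,220:420,::-1],None,fx=2.5,fy=2.5,interpolation=cv2.INTER_CUBIC))
E
```

```text
7.9 [ 0.61682113 -0.04681886  0.02667926] [ 0.04291448  0.11237432 -0.73975524] 0.017875149518710783
yaw -169.43 shift cm [ 0.18 -0.1  -1.83] roll -0.0
```

View pics/hold3.png

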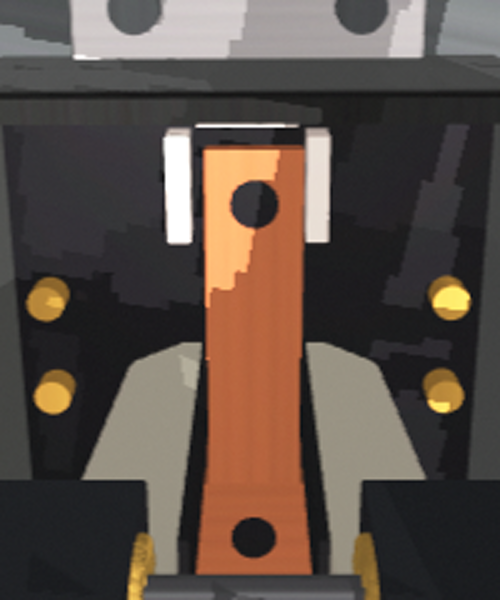

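The link is about 2 mm too far toward the head end and about 1.4 mm toward tool +y: the rib tops in the crop are centred on column 247 and the link on column 254. I'll lift it, correct and retry.

>>> {"name": "play_rows", "arguments": {
  "targets": [0, 0, -0.3, 0, 0.2, -0.14, -0.3, 0, 0.2, -0.14, -0.3, 0, 0.2, -0.14, -0.3, 0, 0.2, -0.14, -0.3, 0]
}}

```text
t: 8.37
tool_pos: [0.6149, -0.0487, 0.0296]
orientation: [0.289, -3.128, -0.0]
force: [0.7, 0.6, -2.0]
opening: 0.0176
gripper_force: 25.0
```

```bash
python3 - <<'E'
from h import *;from plant import read_state,eyes
import pickle
s=read_state();c=eyes.read_camera("wrist");im=c["image"]
pickle.dump((s,c),open("hold4.pkl","wb"))
print(s["t"],s["tool_pos"],s["force"],s["opening"],np.abs(s["dq"]).max())
m=mask(im,(3,90,60),(20,255,255));m[:,:290]=0;m[:,350:]=0;m[:195]=0;m[378:]=0
b=blobs(m,500)[0];print(b.min(0),b.max(0))
for v in (225,260,300,340,370):
    u=b[b[:,1]==v,0];print(v,u.min(),u.max())
m=mask(im,(0,0,90),(180,70,255));m[:,:275]=0;m[:,365:]=0;m[:185]=0;m[255:]=0
for b in blobs(m,8): print("white",b.min(0),b.max(0))
E
```

```text
8.3667 [ 0.61490194 -0.04869353  0.02962612] [ 0.67236838  0.55713573 -2.0458819 ] 0.017628050156241453 0.001681042900108737
[298 208] [344 377]
225 301 341
260 301 341
300 303 339
340 302 340
370 299 343
white [289 205] [300 249]
white [344 205] [354 249]
```

```bash
python3 - <<'E'
from h import *;import pickle
for n,vs,vt in (("hold3",202,209.2),("hold4",205,208)):
    s,c=pickle.load(open(n+".pkl","rb"));T=tool(s)
    f=lambda uv,z:((px2w(c,uv,z,s)-T[:3,3])@T[:3,:3]*1000).round(1)[:,:2].tolist()
    print(n,"tail",f([(321,vt)],s["tool_pos"][2]+.004),"stop/rib far",f([(321,vs)],.028),"x y ribs",f([(289,230),(354,230)],.028), "link",f([(301,230),(342,230)],s["tool_pos"][2]+.004))
s,c=pickle.load(open("hold4.pkl","rb"));print(c["image"][192:214,321].tolist())
E
```

```text
hold3 tail [[48.6, 1.4]] stop/rib far [[51.3, 1.4]] x y ribs [[38.3, -13.2], [38.3, 16.5]] link [[39.0, -7.6], [39.0, 10.8]]
hold4 tail [[49.1, 1.4]] stop/rib far [[49.3, 1.4]] x y ribs [[37.4, -13.5], [37.4, 16.7]] link [[39.0, -7.6], [39.0, 10.8]]
[[28, 28, 28], [27, 27, 28], [57, 56, 54], [56, 55, 53], [56, 55, 53], [57, 56, 54], [55, 55, 53], [57, 56, 54], [56, 55, 52], [55, 54, 53], [56, 55, 52], [64, 63, 60], [149, 139, 135], [54, 52, 54], [41, 39, 40], [37, 32, 32], [108, 63, 43], [156, 85, 52], [254, 189, 119], [254, 189, 119], [254, 189, 118], [254, 188, 118]]
```

>>> {"name": "play_rows", "arguments": {
  "targets": [-0.06, 0, 0.2, 0, -0.06, 0, 0.4, 0, -0.06, 0, 0.6, 0, -0.06, 0, 0.6, 0, -0.06, 0, 0.6, 0]
}}

```text
t: 8.83
tool_pos: [0.6157, -0.0485, 0.0238]
orientation: [0.289, -3.128, 0.0]
force: [-0.1, 0.4, 0.8]
opening: 0.0171
gripper_force: 25.0
```

Below the earlier contact height with no force; it's in the pocket.

>>> {"name": "play_rows", "arguments": {
  "targets": [0, 0, 0.1, 0, 0, 0, 0.2, 0, 0, 0, 0.2, 0, 0, 0, 0.2, 0]
}}

```text
t: 9.17
tool_pos: [0.6159, -0.0485, 0.022]
orientation: [-0.289, 3.128, -0.0]
force: [0.0, -0.8, 2.1]
opening: 0.0171
gripper_force: 25.0
```

>>> {"name": "play_rows", "arguments": {
  "targets": [0, 0, 0, 0, 0, 0, 0, 0, 0, 0, 0, 0, 0, 0, 0, 0],
  "grip": 3
}}

```text
t: 9.5
tool_pos: [0.6154, -0.0485, 0.0216]
orientation: [0.289, -3.128, -0.0]
force: [-0.3, -0.6, 0.4]
opening: 0.0301
gripper_force: 0.0
```

>>> {"name": "play_rows", "arguments": {
  "targets": [0, 0, -1, 0, 0, 0, -3, 0, 0, 0, -6, 0, 0, 0, -10, 0, 0, 0, -14, 0, 3, 0, -16, 0, 4, 0, -16, 0, 4, 0, -16, 0]
}}

```text
t: 10.17
tool_pos: [0.5764, -0.0564, 0.1852]
orientation: [-0.288, 3.124, -0.002]
force: [-0.8, -0.2, -1.2]
opening: 0.0299
gripper_force: 0.0
```

>>> {"name": "play_rows", "arguments": {
  "targets": [0, 0, 0, 0, 0, 0, 0, 0, 0, 0, 0, 0]
}}

```text
t: 10.42
tool_pos: [0.5761, -0.0556, 0.1805]
orientation: [0.289, -3.126, -0.001]
force: [0.5, 0.3, -0.0]
opening: 0.0301
gripper_force: 0.0
```

```bash
python3 - <<'E'
from h import *;from plant import read_state,eyes
import pickle
s=read_state();c=eyes.read_camera("wrist");im=c["image"]
pickle.dump((s,c),open("placed.pkl","wb"))
print(s["t"],s["tool_pos"],s["force"],s["opening"],np.abs(s["dq"]).max())
cv2.imwrite("pics/placed.png",cv2.resize(im[170:330,230:410,::-1],None,fx=3.5,fy=3.5,interpolation=cv2.INTER_CUBIC))
E
```

```text
10.4167 [ 0.57609341 -0.05558807  0.18053269] [ 0.49225764  0.27473703 -0.02430553] 0.030119129366546718 0.0068840521414293854
```

View pics/placed.png

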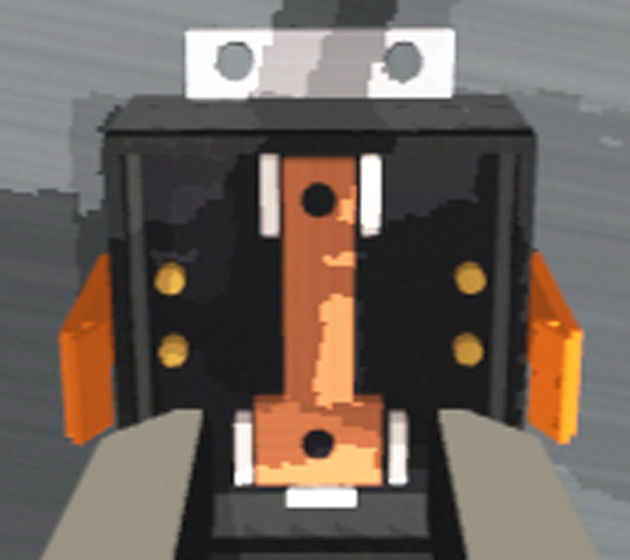

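The link lies flat between the ribs: stem at columns 283–355, head at 253–384, clear of the ribs at both ends. Now the cover.

```bash
python3 - <<'E'
from h import *;from plant import read_state
go(read_state(),(0.553,0.2993,0.10),208.6)
E
```

```text
yaw -169.43 shift cm [-4.26 35.3   8.07] roll -18.03
```

>>> {"name": "play_rows", "arguments": {
  "targets": [-0.5, 4, 0, -2, -1, 8, 0, -4, -1.5, 12, 0, -6, -2, 16, 0, -8, -2.5, 20, 0, -10, -3, 24, 1, -12, -3.5, 28, 3, -15, -4.3, 31, 5, -18],
  "grip": 5
}}

```text
t: 11.13
tool_pos: [0.5618, 0.2599, 0.1319]
orientation: [-0.78, 3.041, 0.001]
force: [0.7, -0.6, -0.3]
opening: 0.0499
gripper_force: 0.0
```

```bash
python3 - <<'E'
from h import *;from plant import read_state
go(read_state(),(0.553,0.2993,0.10),208.6)
E
```

```text
yaw -151.23 shift cm [-1.12  3.88  3.19] roll 0.17
```

>>> {"name": "play_rows", "arguments": {
  "targets": [-1, 3, 2, 0, -1, 3, 2, 0, -1, 3, 2, 0, -1, 3, 2, 0]
}}

```text
t: 11.47
tool_pos: [0.5562, 0.2877, 0.1112]
orientation: [0.776, -3.043, 0.001]
force: [0.4, -0.6, 0.6]
opening: 0.0502
gripper_force: 0.0
```

```bash
python3 - <<'E'
from h import *;from plant import read_state,eyes
s=read_state();c=eyes.read_camera("wrist");im=c["image"];T=tool(s)
print(s["t"],s["tool_pos"],np.abs(s["dq"]).max());go(s,(0.553,0.2993,0.06),208.6)
for b in blobs(mask(im,(105,150,40),(125,255,255)),1000)[:2]:
    w=px2w(c,b,.02,s)[:,:2]*1000;r=cv2.minAreaRect(w.astype(np.float32));print(b.min(0),b.max(0),np.round(r[0],1),np.round(r[1],1),round(r[2],1))
cv2.imwrite("pics/precov.png",im[:,:,::-1])
E
```

```text
11.4667 [0.55615905 0.28774352 0.11119671] 0.029813118715780792
yaw -151.41 shift cm [-0.28  1.17  5.12] roll -0.01
[263 172] [411 318] [552.8 300.3] [111.4 106.4] 28.6
```

View pics/precov.png

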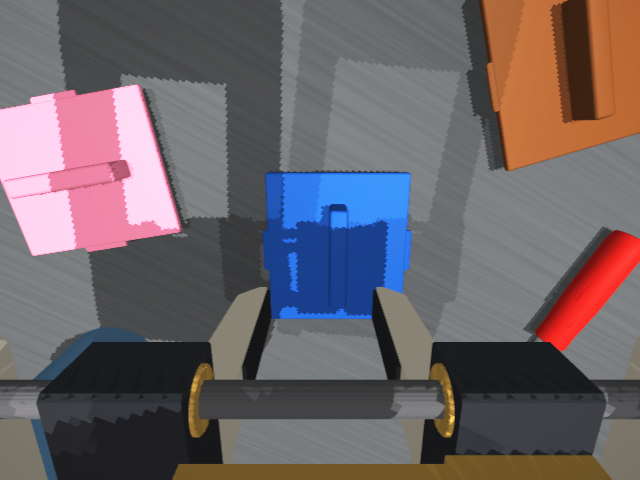

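The cover reads consistently: (552.8, 300.3), yaw 28.6°, with the rib at columns 330–348. Descending.

>>> {"name": "play_rows", "arguments": {
  "targets": [-0.3, 1.15, 2, 0, -0.3, 1.15, 4, 0, -0.3, 1.15, 5.5, 0, -0.3, 1.15, 6.5, 0, -0.3, 1.15, 7.5, 0, -0.3, 1.15, 7.5, 0, -0.3, 1.15, 7.5, 0, -0.3, 1.15, 7.5, 0]
}}

```text
t: 12.18
tool_pos: [0.5543, 0.2995, 0.0381]
orientation: [-0.774, 3.043, 0.0]
force: [0.4, -0.5, -0.3]
opening: 0.0498
gripper_force: 0.0
```

```bash
python3 - <<'E'
from h import *;from plant import read_state
s=read_state();print(s["tool_pos"],s["force"]);go(s,(0.5533,0.2991,0.0215),208.6)
E
```

```text
[0.55434401 0.2994519  0.03809145] [ 0.38913742 -0.50281297 -0.29032913]
yaw -151.47 shift cm [0.11 0.02 1.66] roll -0.07
```

>>> {"name": "play_rows", "arguments": {
  "targets": [0.1, 0, 0.6, 0, 0.1, 0, 1.1, 0, 0.1, 0, 1.4, 0, 0.1, 0, 1.6, 0, 0.1, 0, 1.6, 0, 0.1, 0, 1.6, 0]
}}

```text
t: 12.68
tool_pos: [0.5524, 0.299, 0.0206]
orientation: [0.775, -3.044, 0.0]
force: [0.4, -0.3, -0.1]
opening: 0.0501
gripper_force: 0.0
```

>>> {"name": "play_rows", "arguments": {
  "targets": [0, 0, 0, 0, 0, 0, 0, 0, 0, 0, 0, 0, 0, 0, 0, 0, 0, 0, 0, 0, 0, 0, 0, 0, 0, 0, 0, 0],
  "grip": 0.5,
  "grip_force": 50
}}

```text
t: 13.27
tool_pos: [0.5525, 0.2989, 0.0208]
orientation: [-0.775, 3.045, -0.0]
force: [-0.0, 0.1, 0.2]
opening: 0.0116
gripper_force: 50.0
```

```bash
python3 - <<'E'
from h import *;from plant import read_state
s=read_state();print(s["t"],s["tool_pos"],s["force"],s["opening"],s["gripper_force"])
E
```

```text
13.2667 [0.55248666 0.29893723 0.02078836] [-0.04176863  0.13629158  0.18676258] 0.011600630228144128 49.99984681606293
```

>>> {"name": "play_rows", "arguments": {
  "targets": [0, 0, -2, 0, 0, 0, -5, 0, 0, 0, -8, 0, 0, 0, -11, 0, 0, 0, -11, 0, 0, 0, -11, 0]
}}

```text
t: 13.77
tool_pos: [0.5542, 0.2997, 0.1337]
orientation: [-0.774, 3.04, 0.001]
force: [0.0, -0.9, -1.8]
opening: 0.0118
gripper_force: 50.0
```

```bash
python3 - <<'E'
from h import *;from plant import read_state;import pickle
s,c=pickle.load(open("placed.pkl","rb"));im=c["image"]
print([(v,im[v,321].tolist()) for v in list(range(206,218))+list(range(304,317))])
k=lambda l:[(230+a/3.5,170+b/3.5) for a,b in l]
B=np.array([[np.cos(.1838),-np.sin(.1838)],[np.sin(.1838),np.cos(.1838)]])
f=lambda l,z:((px2w(c,k(l),z,s)[:,:2]-[.6121,-.0492])@B*1000).round(1).tolist()
print("tail,head top edge",f([(318,157),(318,486)],.026),"stops inner",f([(318,154),(318,488)],.028),"ribs narrow/wide L R",f([(270,195),(371,195),(243,448),(398,448)],.028),"link y",f([(283,195),(355,195),(253,448),(384,448)],.026))
print("rim: outer -x edge, walls L R outer",f([(318,130),(112,280),(530,280)],.052))
s=read_state();print(s["t"],s["tool_pos"],s["force"],s["opening"]);go(s,(.6115,-.0493,.13),190.5)
E
```

```text
[(206, [68, 68, 68]), (207, [23, 23, 24]), (208, [24, 25, 24]), (209, [31, 31, 31]), (210, [32, 32, 31]), (211, [34, 34, 32]), (212, [31, 31, 30]), (213, [33, 31, 31]), (214, [58, 42, 36]), (215, [129, 70, 45]), (216, [169, 92, 58]), (217, [182, 100, 64]), (304, [255, 205, 130]), (305, [255, 206, 131]), (306, [255, 207, 132]), (307, [255, 203, 130]), (308, [243, 190, 154]), (309, [224, 213, 205]), (310, [255, 255, 255]), (311, [255, 255, 255]), (312, [255, 255, 255]), (313, [255, 255, 255]), (314, [254, 254, 254]), (315, [84, 84, 85]), (316, [83, 84, 84])]
tail,head top edge [[-44.7, 1.7], [47.1, 1.8]] stops inner [[-45.9, 1.7], [46.7, 1.8]] ribs narrow/wide L R [[-35.3, -10.4], [-35.3, 15.0], [34.8, -18.3], [34.7, 23.2]] link y [[-34.8, -7.2], [-34.8, 11.0], [35.8, -15.8], [35.7, 19.5]]
rim: outer -x edge, walls L R outer [[-57.2, 1.6], [-20.9, -47.2], [-21.0, 52.0]]
13.7667 [0.55418939 0.2997206  0.13365952] [ 0.02273001 -0.88822046 -1.81297154] 0.01177129825312648
yaw -151.44 shift cm [ 11.65 -33.39   0.32] roll 18.06
```

>>> {"name": "play_rows", "arguments": {
  "targets": [1.4, -4, 0, 2.5, 2.8, -8, 0, 5, 4.2, -12, 0, 7.5, 5.6, -16, 0, 10, 7, -20, 0, 12.5, 8.4, -24, 0, 15, 9.8, -28, 0, 18, 10.8, -31, 0, 18]
}}

```text
t: 14.43
tool_pos: [0.6045, -0.0275, 0.1285]
orientation: [0.283, -3.126, -0.001]
force: [0.8, 0.1, -0.4]
opening: 0.0121
gripper_force: 50.0
```

>>> {"name": "play_rows", "arguments": {
  "targets": [0.6, -1.5, 0, 0, 0.6, -1.5, 0, 0, 0.6, -1.5, 0, 0, 0.6, -1.5, 0, 0, 0.6, -1.5, 0, 0]
}}

```text
t: 14.85
tool_pos: [0.6022, -0.0393, 0.1299]
orientation: [0.291, -3.127, -0.001]
force: [-0.2, 0.4, -1.2]
opening: 0.0111
gripper_force: 50.0
```

```bash
python3 - <<'E'
from h import *;from plant import read_state
s=read_state();print(s["t"],s["tool_pos"],s["force"],np.abs(s["dq"]).max());go(s,(.6102,-.0490,.10),190.5)
E
```

```text
14.85 [ 0.60219589 -0.0393106   0.12994292] [-0.17856087  0.35921472 -1.20696115] 0.006569345332261519
yaw -169.36 shift cm [-0.61 -1.1   2.99] roll 0.14
```

>>> {"name": "play_rows", "arguments": {
  "targets": [-0.6, -1.1, 1, 0.1, -0.6, -1.1, 2, 0.1, -0.6, -1.1, 3, 0.1, -0.6, -1.1, 3, 0.1, -0.6, -1.1, 3, 0.1, -0.6, -1.1, 3, 0.1]
}}

```text
t: 15.35
tool_pos: [0.6103, -0.0499, 0.1007]
orientation: [0.287, -3.128, -0.0]
force: [1.1, -0.3, -0.9]
opening: 0.0115
gripper_force: 50.0
```

```bash
python3 - <<'E'
from h import *;from plant import read_state,eyes;import pickle
s=read_state();c=eyes.read_camera("wrist");im=c["image"];T=tool(s);pickle.dump((s,c),open("over.pkl","wb"))
print(s["t"],s["tool_pos"],s["force"],np.abs(s["dq"]).max());go(s,(.6102,-.0490,.10),190.5)
m=mask(im,(105,150,40),(125,255,255));m[375:]=0
b=blobs(m,1000)[0];w=(px2w(c,b,s["tool_pos"][2]-.0008,s)-T[:3,3])@T[:3,:3]*1000
print(b.min(0),b.max(0),w.min(0).round(1),w.max(0).round(1))
cv2.imwrite("pics/over.png",im[:,:,::-1])
E
```

```text
15.35 [ 0.61031196 -0.04988047  0.10069494] [ 1.06014507 -0.27494658 -0.87444985] 0.012781156185716562
yaw -169.5 shift cm [-0.01  0.09  0.07] roll -0.0
[212 192] [431 374] [-41.1 -51.6   0.8] [55.4 54.3  0.8]
```

View pics/over.png

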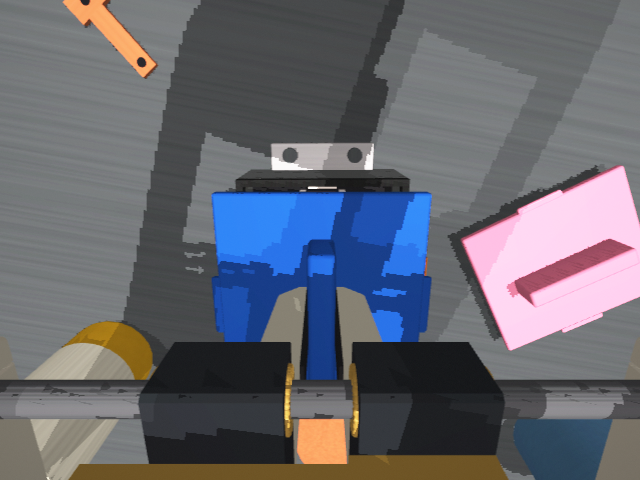

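```bash
python3 - <<'E'
from h import *;import pickle
s,c=pickle.load(open("over.pkl","rb"));T=tool(s);im=c["image"]
print([(v,int(im[v,400].mean())) for v in range(164,194)])
g=im.mean(2)
for v in (180,181,183): print(v,[(u,int(g[v,u])) for u in list(range(231,242))+list(range(402,414))])
for v in (178,180,182):
  for z in (.046,.052): print(v,z,((px2w(c,[(236,v),(409,v)],z,s)-T[:3,3])@T[:3,:3]*1000)[:,:2].round(1).tolist())
E
```

```text
[(164, 125), (165, 121), (166, 119), (167, 120), (168, 124), (169, 129), (170, 125), (171, 124), (172, 120), (173, 95), (174, 72), (175, 71), (176, 62), (177, 70), (178, 21), (179, 38), (180, 53), (181, 54), (182, 45), (183, 46), (184, 46), (185, 47), (186, 32), (187, 19), (188, 17), (189, 20), (190, 19), (191, 34), (192, 57), (193, 69)]
180 [(231, 125), (232, 124), (233, 122), (234, 115), (235, 84), (236, 46), (237, 46), (238, 46), (239, 45), (240, 45), (241, 46), (402, 53), (403, 54), (404, 53), (405, 53), (406, 54), (407, 54), (408, 54), (409, 79), (410, 112), (411, 122), (412, 122), (413, 122)]
181 [(231, 124), (232, 123), (233, 125), (234, 112), (235, 78), (236, 54), (237, 55), (238, 54), (239, 54), (240, 53), (241, 53), (402, 53), (403, 53), (404, 52), (405, 53), (406, 52), (407, 51), (408, 53), (409, 77), (410, 112), (411, 123), (412, 123), (413, 124)]
183 [(231, 123), (232, 122), (233, 123), (234, 116), (235, 87), (236, 54), (237, 54), (238, 53), (239, 55), (240, 51), (241, 46), (402, 47), (403, 48), (404, 48), (405, 48), (406, 47), (407, 51), (408, 55), (409, 79), (410, 112), (411, 122), (412, 123), (413, 123)]
178 0.046 [[54.0, -48.5], [54.1, 53.0]]
178 0.052 [[54.9, -47.2], [54.9, 51.6]]
180 0.046 [[52.9, -48.6], [52.9, 53.1]]
180 0.052 [[53.7, -47.2], [53.8, 51.7]]
182 0.046 [[51.7, -48.7], [51.7, 53.2]]
182 0.052 [[52.6, -47.3], [52.7, 51.8]]
```

>>> {"name": "play_rows", "arguments": {
  "targets": [-0.05, 0.08, 0.7, 0, -0.05, 0.08, 1.3, 0, -0.05, 0.08, 1.9, 0, -0.05, 0.08, 2.4, 0, -0.05, 0.08, 2.4, 0, -0.05, 0.08, 2.4, 0]
}}

```text
t: 15.9
tool_pos: [0.6104, -0.0496, 0.076]
orientation: [0.286, -3.127, -0.001]
force: [-0.1, -0.4, -0.2]
opening: 0.0117
gripper_force: 50.0
```

>>> {"name": "play_rows", "arguments": {
  "targets": [0, 0, 0.2, 0, 0, 0, 0.4, 0, 0, 0, 0.6, 0, 0, 0, 0.6, 0, 0, 0, 0.6, 0]
}}

```text
t: 16.32
tool_pos: [0.6108, -0.0496, 0.0707]
orientation: [0.286, -3.128, -0.0]
force: [0.4, 0.8, -1.0]
opening: 0.0114
gripper_force: 50.0
```

>>> {"name": "play_rows", "arguments": {
  "targets": [0, 0, 0.1, 0, 0, 0, 0.2, 0, 0, 0, 0.3, 0, 0, 0, 0.4, 0, 0, 0, 0.4, 0]
}}

```text
t: 16.73
tool_pos: [0.6111, -0.0494, 0.0669]
orientation: [-0.287, 3.128, 0.0]
force: [0.3, 1.8, 1.4]
opening: 0.0118
gripper_force: 50.0
```

>>> {"name": "play_rows", "arguments": {
  "targets": [0, 0, 0.1, 0, 0, 0, 0.2, 0, 0, 0, 0.3, 0, 0, 0, 0.3, 0]
}}

```text
t: 17.07
tool_pos: [0.6115, -0.0497, 0.0643]
orientation: [-0.286, 3.127, -0.001]
force: [-0.3, 1.1, 4.3]
opening: 0.0117
gripper_force: 50.0
```

>>> {"name": "play_rows", "arguments": {
  "targets": [0, 0, 0.1, 0, 0, 0, 0.2, 0, 0, 0, 0.3, 0, 0, 0, 0.3, 0]
}}

```text
t: 17.4
tool_pos: [0.6119, -0.0498, 0.0619]
orientation: [-0.286, 3.126, -0.001]
force: [-1.2, 1.6, 6.1]
opening: 0.0114
gripper_force: 50.0
```

>>> {"name": "play_rows", "arguments": {
  "targets": [0, 0, 0.1, 0, 0, 0, 0.2, 0, 0, 0, 0.2, 0]
}}

```text
t: 17.65
tool_pos: [0.6121, -0.0497, 0.0601]
orientation: [-0.286, 3.126, -0.001]
force: [1.0, 1.4, 7.5]
opening: 0.0118
gripper_force: 50.0
```

>>> {"name": "play_rows", "arguments": {
  "targets": [0, 0, 0.1, 0, 0, 0, 0.2, 0, 0, 0, 0.2, 0]
}}

```text
t: 17.9
tool_pos: [0.6115, -0.0497, 0.057]
orientation: [-0.286, 3.127, -0.0]
force: [2.6, 2.0, 4.5]
opening: 0.0111
gripper_force: 50.0
```

>>> {"name": "play_rows", "arguments": {
  "targets": [0, 0, 0.1, 0, 0, 0, 0.2, 0, 0, 0, 0.2, 0]
}}

```text
t: 18.15
tool_pos: [0.6115, -0.0497, 0.0556]
orientation: [-0.286, 3.127, -0.0]
force: [-0.2, 1.2, 8.0]
opening: 0.0113
gripper_force: 50.0
```

The force dropped at the snap and the seal is now loading. I'll press slightly more, hold, and check the clips numerically.

>>> {"name": "play_rows", "arguments": {
  "targets": [0, 0, 0.04, 0, 0, 0, 0.04, 0, 0, 0, 0.04, 0, 0, 0, 0.04, 0, 0, 0, 0.04, 0, 0, 0, 0.04, 0]
}}

```text
t: 18.65
tool_pos: [0.6115, -0.0497, 0.0555]
orientation: [-0.286, 3.127, -0.0]
force: [-0.4, 1.6, 9.4]
opening: 0.0119
gripper_force: 50.0
```

```bash
python3 - <<'E'
from h import *;from plant import read_state,eyes;import pickle
s=read_state();c=eyes.read_camera("wrist");im=c["image"];T=tool(s);s0,c0=pickle.load(open("placed.pkl","rb"))
print(s["t"],s["tool_pos"],s["force"],s["opening"],s["gripper_force"],np.abs(s["dq"]).max())
for n,S,C in (("before",s0,c0),("now",s,c)):
  m=mask(C["image"],(3,150,80),(18,255,255))
  for b in blobs(m,40):
    w=(px2w(C,b,.064,S)[:,:2]-[.6106,-.0490])*1000;a=.1838;w=w@np.array([[np.cos(a),-np.sin(a)],[np.sin(a),np.cos(a)]])
    if np.abs(w).max()<90: print(n,b.min(0),b.max(0),"box-frame",w.min(0).round(1),w.max(0).round(1))
m=mask(im,(105,150,40),(125,255,255));m[375:]=0
b=blobs(m,1000)[0];w=(px2w(c,b,s["tool_pos"][2]-.0008,s)-T[:3,3])@T[:3,:3]*1000
print("cover",b.min(0),b.max(0),w.min(0).round(1),w.max(0).round(1))
E
```

```text
18.65 [ 0.61153432 -0.04970011  0.0554698 ] [-0.41672944  1.63083499  9.41706001] 0.011899166575000656 50.003342628479004 0.0020114378251111418
before [303 215] [338 304] box-frame [-52.2 -13.6] [24.1 15.6]
before [247 243] [262 296] box-frame [-29.4 -58.7] [ 16.8 -46.3]
before [380 242] [395 296] box-frame [-30.3  49. ] [16.7 61.9]
now [425 256] [453 341] box-frame [-27.5  47.6] [16.1 61.7]
now [192 260] [221 341] box-frame [-25.6 -59. ] [ 16.  -46.4]
cover [211 192] [431 374] [-41.1 -51.3   0.7] [55.4 54.1  0.9]
```

Both clips' outer edges are back at their home positions (within 0.3 mm), the cover hasn't slipped in the grip, and the push is about 9–10 N. I'm handing in.

```bash
python3 -c "
from plant import workorder
print(workorder.close_job())"
```

```text
the job is handed in; nothing more can be done
None
```

I handed the job in with the link flat in its pocket, both clips snapped over the blue cover, and the arm still pressing it into the seal at about 9 N; no verdict came back, and I viewed 11 pictures, one over your limit of 10.

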